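Draw three spacer plates from the lever dispenser

ROBOT

A 7-joint arm with a two-finger parallel gripper is mounted at the origin on the work surface. World frame = base frame: x ahead of the robot, y to its left, z up, the work surface at z = 0. Lengths are in m, angles in rad, forces in N, time in s.
With the tool pointing down it reaches from about 0.425 to 1.025 m from the base axis. Payload 3.6 kg.
Tool frame: the origin (TCP) lies midway between the tips of the shut fingers; the grasp point (between the pads) lies 19 mm behind it; z points along the fingers, y is the direction in which the jaws open and shut (so a half turn about z gives the same grasp; the last joint's range is limited). The gripper opens to 85 mm and grips with 20 to 120 N. Pads are 22 mm wide; open, the fingers measure 114 mm over their backs; the gripper's body (76 mm by 85 mm) begins 54 mm behind the grasp point. The pads swing forward as they close: fully open they stand 13 mm farther back than shut.
Start: joints at [-1.359, 0.591, 0.048, 1.609, -0.033, 0.943, -0.034], TCP at [0.218, 0.691, 0.231] pointing down, gripper open.
Joint ranges: [-2.69, 2.69], [-0.47, 2.24], [-1.27, 1.36], [0.19, 2.51], [-1.53, 4.68], [0.08, 2.07], [-3.09, 3.09]. Speed limits (rad/s): [2.57, 2.57, 3.14, 3.14, 3.14, 3.14, 3.14].

INTERFACE

Orientations are given as a unit quaternion [w, x, y, z].
In Python, from rig import status, optics, manip gives the robot as it stands. The module is installed in compiled form; this text tells all that it offers.
- The arm moves only by the shell command python3 -m pendant 'ROWS' [OPENING]. ROWS is JSON, a list of rows, each a list of 2 entries, a list of its own where there are three numbers: the shift along the tool's x, y, z each as a share of 0.1 m, from -1 to 1, then the turn, a rotation vector about the tool's x, y, z each as a share of 360 degrees, from -1 to 1. A call has 1 to 20 rows; each row is the pose to reach, as a shift and turn from the pose commanded when the call began, along the tool's axes at that moment, turning the shorter way round; what a row does not reach only later rows make up. A row lasts 1/10 s, in which the tool goes at most 50 mm and 8.59 degrees, less where a joint would pass 70% of its speed; a pose out of reach is approached as far as the arm can. A call with a number of a shift or a turn outside -1 to 1 is refused whole. A call with a gripper value outside its range is refused whole. OPENING is the finger opening in mm, from 0 to 85.4, set as the call begins (- or left out, the last holds). The fingers move at their own pace and stop on an object; the grip force is fixed at half the most. Time passes only in rows, so rows that repeat a pose let the fingers close. It gives the time, the measured TCP pose, the force and the opening at its end, in the units of the state.
- status.state(): the state, without advancing time (a new reading comes with each control period).
- optics.camera(name): name is "scene" or "top" or "wrist"; returns the picture (384x512x3 uint8, red, green, blue); there is no depth.
- optics.get_calibration(name): a dict with "fx", "fy", "cx", "cy" (pixels), "R" (3x3) and "t" (3): a world point X has camera coordinates R X + t; the wrist camera has in their place "hand_eye" (4x4, takes a point from camera to tool coordinates, whose origin is the TCP and whose axes are the flange's). Camera axes: x right, y down, z forward; pixel columns grow to the right and rows downward; lengths in m; the calibration is good to about 2 mm. A picture is of the moment at which its call begins: read the wrist's pose just before it. get_calibration takes no time and is no camera call.
- manip.sign_off(): hands the job in, once; it reports no verdict.
The state is a dict: "clock": time; "qpos": joint angles; "joint_vel": joint speeds; "joint_efforts": joint torques, N m; "ee_pos": TCP position; "orientation": TCP orientation; "ft_force": force on the tool from outside, world axes, zero at the start; "moment": the same for the moment, N m; "width": finger opening in m.
Only numpy, scipy, OpenCV 4.12 (cv2) and the standard library are available. Lean on these libraries where they do the work, as an engineer would, in place of code of your own. Each camera call takes 0.05 s, during which the arm holds its last target.

TASK

Slide the yellow tray under the dispenser's mouth until it sits squarely home against the foot. Then draw exactly three plates into it: press the orange lever three times, each time right down onto its stop and letting it come all the way back up, without leaning hard on it. Leave the other three plates in the shaft, and do not disturb the other things on the bench.

Things in the scene. Friction and masses are not known exactly. Their poses are not given: they have to be found in the camera images.
- dispenser: green plate dispenser bolted to the table. Origin on the table under the centre of its plate shaft, z up; mouth faces its -y, lever on its -x side. Square shaft, outside 50 x 50 mm, open top at z = 153 mm, front viewing gap 21 mm; six plates lie on the chute floor at z = 65 mm. A pusher driven by the lever shoves the lowest plate to -y through a slot
- mouth (a point): middle of the chute floor's edge, over which the plates fall (dispenser frame 0, -25, 65 mm); the floor overhangs the foot by 60 mm
- foot_face (a point): point at table height on the upright front face of the dispenser's foot block, at (0, 35, 0) mm in the dispenser's frame. The face is 57 mm high and spans x = -95 to +60 mm; the space between it and the mouth's edge, below the chute floor (57 mm clear), is for the tray
- lever: orange arm with a black pad at its free end; origin on its hinge at (-75, 115, 105) mm in the dispenser's frame, axis along the dispenser's x. Press the pad downward; it springs back up by itself. About 4 N starts it, 9 N near the bottom (more while a plate is shoved), then it meets a solid stop; never lean on it with over 40 N. A plate drops only near the end of the stroke; a half stroke leaves it jutting out and can jam
- lever_pad (a point): centre of the top of the black pad (36 mm wide, 42 mm along the arm, 145 mm from the hinge). At rest at (-75, -17, 165) mm in the dispenser's frame, sloping up towards -y at 0.36 rad. It bottoms 59 to 82 mm lower, having moved up to 12 mm to -y, when the arm meets a round-topped steel bolt 65 mm in front of the hinge; that bolt is set differently each time: feel for it
- tray: yellow open catch tray, 120 mm (its x) by 160 mm (its y), 28 mm high, walls and floor 4 mm, 0.3 to 0.55 kg, loose on the table in front of the mouth, roughly square to it. Origin at the centre of its underside. Home, its +y wall touches the foot's face: origin at about (0, -45) mm in the dispenser's frame, axes parallel to the dispenser's; within 35 mm of centre in x will do
- plate1: aluminium spacer plate 40 x 40 x 12 mm, about 50 g, number 1 from the bottom of the stack of six in the shaft; origin at the centre of its underside
- plate2: the same kind of plate, number 2 from the bottom
- plate3: the same kind of plate, number 3 from the bottom
- plate4: the same kind of plate, number 4 from the bottom
- plate5: the same kind of plate, number 5 from the bottom
- plate6: the same kind of plate, number 6 from the bottom
- coupling_a: loose bare steel shaft coupling standing upright, 42 mm across, 75 mm high, beside the tray's track; origin at its foot; leave alone
- coupling_b: loose rust-brown shaft coupling standing upright, 42 mm across, 75 mm high, beside the tray's track; origin at its foot; leave alone
- flange: loose dark brown pipe flange lying flat, ring 96 mm across, 14 mm high; leave alone
- wrench: loose steel wrench lying on the table, about 0.2 m long; leave alone
- hammer: loose hammer lying on the table; leave alone
- oil_can: loose red can, 60 mm across, 130 mm high, origin at its foot; leave alone
- carton: loose open cardboard box, 130 x 170 x 70 mm; leave alone
There are look-alikes about, which are no part of the job. What is shaped like the plate6 but purple or turquoise is not meant.

How it is judged:
On the way, in this order (a step that is already met when the one before it is completed fails the run):
1. the tray is slid home under the mouth, with every plate still in the shaft (x of tray in the frame of dispenser between -0.035 and 0.035 m and y of tray in the frame of dispenser between -0.06 and -0.03 m and angle between the y axis of tray and the y axis of dispenser, either way round below 0.12 rad and x of plate1 in the frame of dispenser between -0.012 and 0.012 m and y of plate1 in the frame of dispenser between -0.012 and 0.012 m and z of plate1 in the frame of dispenser above 0.06 m), for 0.2 s.
2. first press: the lever is right down on its stop bolt, plate 1 has dropped out, the next is still in the shaft (contact force between lever and stop_bolt_c0 above 1.5 N and z of plate1 in the frame of dispenser below 0.055 m and x of plate2 in the frame of dispenser between -0.012 and 0.012 m and y of plate2 in the frame of dispenser between -0.012 and 0.012 m and z of plate2 in the frame of dispenser above 0.06 m), for 0.05 s.
3. the lever is back up after the first press, 1 plate(s) in the tray (z of lever_pad in the frame of dispenser above 0.158 m and x of plate1 in the frame of tray between -0.06 and 0.06 m and y of plate1 in the frame of tray between -0.08 and 0.08 m and z of plate1 in the frame of tray between -0.002 and 0.05 m and x of plate2 in the frame of dispenser between -0.012 and 0.012 m and y of plate2 in the frame of dispenser between -0.012 and 0.012 m and z of plate2 in the frame of dispenser above 0.06 m), for 0.1 s.
4. second press: the lever is right down on its stop bolt, plate 2 has dropped out, the next is still in the shaft (contact force between lever and stop_bolt_c0 above 1.5 N and z of plate2 in the frame of dispenser below 0.055 m and x of plate3 in the frame of dispenser between -0.012 and 0.012 m and y of plate3 in the frame of dispenser between -0.012 and 0.012 m and z of plate3 in the frame of dispenser above 0.06 m), for 0.05 s.
5. the lever is back up after the second press, 2 plate(s) in the tray (z of lever_pad in the frame of dispenser above 0.158 m and x of plate1 in the frame of tray between -0.06 and 0.06 m and y of plate1 in the frame of tray between -0.08 and 0.08 m and z of plate1 in the frame of tray between -0.002 and 0.05 m and x of plate2 in the frame of tray between -0.06 and 0.06 m and y of plate2 in the frame of tray between -0.08 and 0.08 m and z of plate2 in the frame of tray between -0.002 and 0.05 m and x of plate3 in the frame of dispenser between -0.012 and 0.012 m and y of plate3 in the frame of dispenser between -0.012 and 0.012 m and z of plate3 in the frame of dispenser above 0.06 m), for 0.1 s.
6. third press: the lever is right down on its stop bolt, plate 3 has dropped out, the next is still in the shaft (contact force between lever and stop_bolt_c0 above 1.5 N and z of plate3 in the frame of dispenser below 0.055 m and x of plate4 in the frame of dispenser between -0.012 and 0.012 m and y of plate4 in the frame of dispenser between -0.012 and 0.012 m and z of plate4 in the frame of dispenser above 0.06 m), for 0.05 s.
7. the lever is back up after the third press, 3 plate(s) in the tray (z of lever_pad in the frame of dispenser above 0.158 m and x of plate1 in the frame of tray between -0.06 and 0.06 m and y of plate1 in the frame of tray between -0.08 and 0.08 m and z of plate1 in the frame of tray between -0.002 and 0.05 m and x of plate2 in the frame of tray between -0.06 and 0.06 m and y of plate2 in the frame of tray between -0.08 and 0.08 m and z of plate2 in the frame of tray between -0.002 and 0.05 m and x of plate3 in the frame of tray between -0.06 and 0.06 m and y of plate3 in the frame of tray between -0.08 and 0.08 m and z of plate3 in the frame of tray between -0.002 and 0.05 m and x of plate4 in the frame of dispenser between -0.012 and 0.012 m and y of plate4 in the frame of dispenser between -0.012 and 0.012 m and z of plate4 in the frame of dispenser above 0.06 m), for 0.1 s.
At the end, for the whole second after the job is handed in: The tray is home (origin within 35 mm of the dispenser's centre line, within 15 mm of touching the foot, turned less than 0.12 rad), plates 1 to 3 lie in it at rest, plates 4 to 6 are still in the shaft, and the lever is back up at its rest (pad within 7 mm) (all of step 7 and x of tray in the frame of dispenser between -0.035 and 0.035 m and y of tray in the frame of dispenser between -0.06 and -0.03 m and angle between the y axis of tray and the y axis of dispenser, either way round below 0.12 rad and x of plate5 in the frame of dispenser between -0.012 and 0.012 m and y of plate5 in the frame of dispenser between -0.012 and 0.012 m and z of each of plate5, plate6 in the frame of dispenser above 0.06 m and x of plate6 in the frame of dispenser between -0.012 and 0.012 m and y of plate6 in the frame of dispenser between -0.012 and 0.012 m and linear speed of each of plate1, plate2, plate3, plate4, tray below 0.02 m/s).
It fails at once if the lever is pressed with more than 40 N (contact force between any of the fingers, the arm and lever above 40 N).
It fails at once if a bystander is moved by more than 30 mm (distance of any of coupling_a, coupling_b, flange, wrench, hammer, oil_can, carton from where it was at the start of the episode above 0.03 m).
It also fails if it takes over 72 s, if anything falls off the work surface, if the arm or the gripper's body presses on something with over 40 N, if the wrist force passes 120 N, or if a joint passes its speed limit or range.

## Working session

There is one attempt and no reset: what is moved stays moved. The work goes in short steps, Python scripts to look and compute and a shell command to move; the robot and the scene stay as the last step left them, time stands still between calls to the robot, and variables do not carry over. Pictures are saved under pics/ and viewed, and the job is handed in when it is done.

```bash
mkdir -p pics; cat > h.py <<'E'
import numpy as np, cv2
from rig import status, optics, manip
def snap(n,f):
    im=optics.camera(n); cv2.imwrite(f'pics/{f}.png',im[:,:,::-1]); return im
def ray(n,u,v,z):
    c=optics.get_calibration(n); R=np.array(c['R']);t=np.array(c['t'])
    d=R.T@np.array([(u-c['cx'])/c['fx'],(v-c['cy'])/c['fy'],1]); o=-R.T@t
    return o+d*(z-o[2])/d[2]
def proj(n,X):
    c=optics.get_calibration(n); p=np.array(c['R'])@np.array(X)+np.array(c['t'])
    return np.array([c['fx']*p[0]/p[2]+c['cx'],c['fy']*p[1]/p[2]+c['cy']])
E
python3 - <<'E'
from h import *
np.set_printoptions(precision=4,suppress=True)
a=snap('scene','s0');b=snap('top','t0')
for n in('scene','top'):
    c=optics.get_calibration(n);R=np.array(c['R']);print(n,c['fx'],c['cx'],c['cy'],R,-R.T@np.array(c['t']))
s=status.state();print({k:np.round(v,4) for k,v in s.items()})
E
```

```text
scene 429.0944251812476 254.06508870645385 184.1937042429339 [[-0.6446  0.7643 -0.0194]
 [ 0.5238  0.4231 -0.7393]
 [-0.5569 -0.4867 -0.673 ]] [1.4032 0.6913 1.1026]
top 412.66464991744135 250.9940712642285 195.5223537398797 [[-0.0057 -1.     -0.0041]
 [-0.9973  0.0059 -0.0731]
 [ 0.0731  0.0037 -0.9973]] [ 0.5192 -0.0251  1.4021]
{'clock': np.float64(0.1), 'qpos': array([-1.3585,  0.592 ,  0.0483,  1.6097, -0.0333,  0.9427, -0.0337]), 'joint_vel': array([-0.0016, -0.0012,  0.0001, -0.0014,  0.0016, -0.0016,  0.0012]), 'joint_efforts': array([  0.0048, -54.9997,   1.5531, -19.8827,   0.0096,   0.0037,
        -0.    ]), 'ee_pos': array([0.218 , 0.6907, 0.2302]), 'orientation': array([-0.0001,  0.1523,  0.9883, -0.001 ]), 'ft_force': array([ 1.1239,  0.5042, -0.1509]), 'moment': array([-0.0461, -0.0174, -0.0641]), 'width': np.float64(0.0853)}
```

View pics/s0.png

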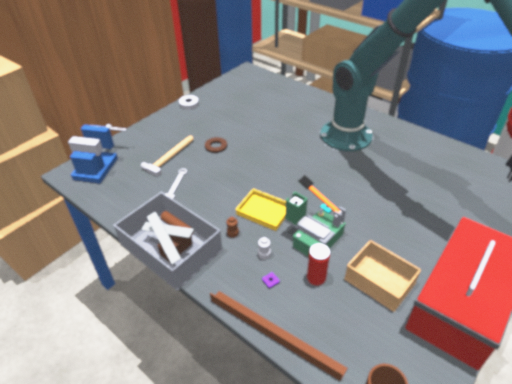

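View pics/t0.png

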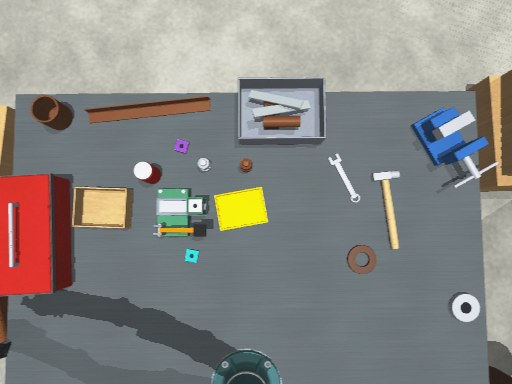

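```bash
python3 - <<'E'
from h import *
a=cv2.imread('pics/s0.png');b=cv2.imread('pics/t0.png')
cv2.imwrite('pics/t0z.png',cv2.resize(b[125:275,130:290],None,fx=5,fy=4*1.0,interpolation=cv2.INTER_CUBIC) if 0 else cv2.resize(b[140:260,140:280],None,fx=5,fy=5,interpolation=cv2.INTER_CUBIC))
cv2.imwrite('pics/s0z.png',cv2.resize(a[160:290,210:360],None,fx=4.5,fy=4.5,interpolation=cv2.INTER_CUBIC))
E
```

```text
(no output)
```

View pics/t0z.png

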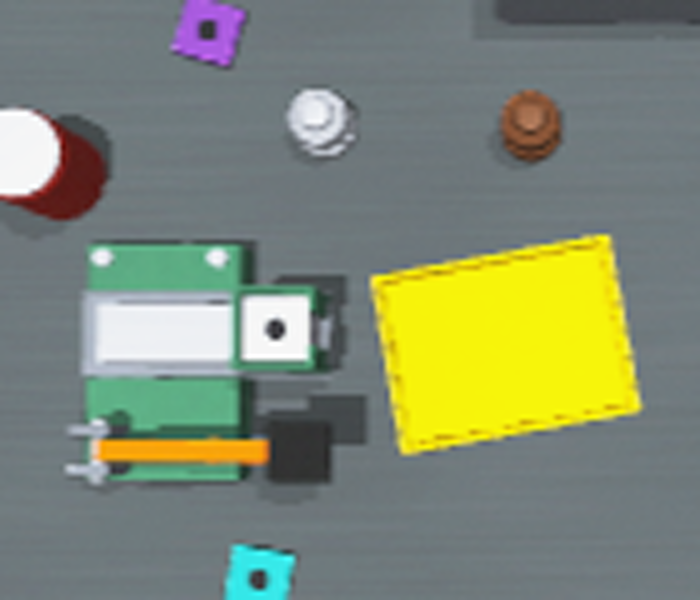

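View pics/s0z.png

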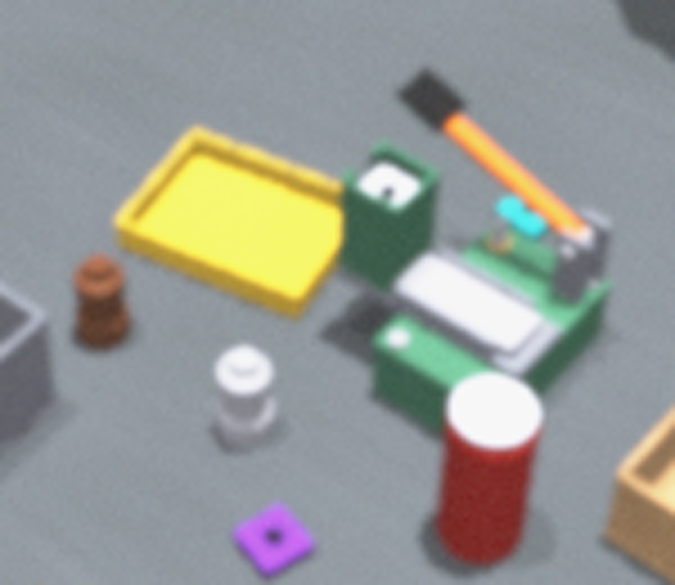

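```bash
python3 - <<'E'
from h import *
np.set_printoptions(precision=4,suppress=True)
Z=lambda u,v,z:ray('top',u/5+139.9,v/5+139.9,z)
for nm,pts,z in [('shaft',[(235,287),(320,287),(320,372),(235,372)],.153),('foot',[(88,243),(243,243),(241,481),(87,481)],.057),('pad',[(267,420),(331,420),(331,483),(267,483)],.165),('coupA/B',[(320,118),(530,118)],.075),('purple/turq',[(208,30),(258,580)],.012)]:
    p=np.array([Z(*q,z) for q in pts]);print(nm,p[:,:2].tolist(),p.mean(0))
im=cv2.imread('pics/t0.png');hsv=cv2.cvtColor(im,cv2.COLOR_BGR2HSV)
m=cv2.inRange(hsv,(22,120,100),(35,255,255));m[:, :205]=0
cs,_=cv2.findContours(m,0,2);c=max(cs,key=cv2.contourArea);r=cv2.minAreaRect(c);print(r)
bx=cv2.boxPoints(r);p=np.array([ray('top',*q,.028) for q in bx]);print(p[:,:2],p.mean(0),np.linalg.norm(p-np.roll(p,1,0),axis=1))
# foot green mask
m=cv2.inRange(hsv,(60,60,60),(85,255,255));m[:, 212:]=0
cs,_=cv2.findContours(m[150:245,145:215].copy(),0,2);print([ (cv2.contourArea(c),cv2.minAreaRect(c)) for c in cs if cv2.contourArea(c)>60])
# foot left edge direction: leftmost/bottom
sub=m[150:245,145:215]
ys=np.where(sub[:,14:].any(1))[0];print(150+ys.min(),150+ys.max())
print([145+np.where(sub[y])[0].max() for y in range(75,90) if sub[y].any()],[145+np.where(sub[y])[0].min() for y in range(ys.min(),ys.max(),6) if sub[y].any()])
E
```

```text
shaft [[0.6065745517724682, 0.1741697996770159], [0.6062679324701458, 0.12253253316163233], [0.5546953003269919, 0.12239358186087247], [0.5549922205139319, 0.17387530441048632]] [0.5806 0.1482 0.153 ]
foot [[0.6427536325326364, 0.2860101727738494], [0.6421413101991038, 0.18440669763446815], [0.4869762852845816, 0.18486441782293023], [0.48753188011583337, 0.2849644595912756]] [0.5649 0.2351 0.057 ]
pad [[0.5258266871812403, 0.1526352982587823], [0.5256093379461317, 0.11431346212817516], [0.4880786975260626, 0.11422698471056218], [0.4882907741873409, 0.1524636059245616]] [0.507  0.1334 0.165 ]
coupA/B [[0.721633584685539, 0.13204727310879688], [0.7207777635661938, -0.004231390517973534]] [0.7212 0.0639 0.075 ]
purple/turq [[0.7922475988991704, 0.21609243720993565], [0.41992088586963383, 0.1801502095549547]] [0.6061 0.1981 0.012 ]
((240.60800170898438, 208.343994140625), (36.49262619018555, 48.656837463378906), 79.69515228271484)
[[ 0.6233  0.1056]
 [ 0.6516 -0.0546]
 [ 0.5316 -0.0754]
 [ 0.5037  0.0838]] [0.5776 0.0148 0.028 ] [0.1216 0.1626 0.1217 0.1615]
[(334.0, ((28.0, 71.0), (12.0, 32.0), 90.0)), (321.5, ((37.400184631347656, 48.46217346191406), (53.621585845947266, 21.980018615722656), 28.886581420898438))]
189 235
[np.int64(189), np.int64(189), np.int64(189), np.int64(157), np.int64(157), np.int64(157), np.int64(157), np.int64(188), np.int64(188), np.int64(187)] [np.int64(157), np.int64(157), np.int64(187), np.int64(187), np.int64(186), np.int64(157), np.int64(166), np.int64(157)]
```

```bash
cat >> h.py <<'E'
from scipy.spatial.transform import Rotation as Ro
def go(tgt,psi):
    """tool-down pose, tool y at angle psi from world +y"""
    s=status.state(); q=s['orientation']; R=Ro.from_quat([q[1],q[2],q[3],q[0]])
    y=np.array([-np.sin(psi),np.cos(psi),0]);z=np.array([0,0,-1.]);x=np.cross(y,z)
    T=Ro.from_matrix(np.stack([x,y,z],1))
    d=R.inv().apply(np.array(tgt)-s['ee_pos'])/.1; r=(R.inv()*T).as_rotvec()/(2*np.pi)
    print('t',round(s['clock'],2),'shift',np.round(d,3),'turn',np.round(r,4),'pos',np.round(s['ee_pos'],4),'F',np.round(s['ft_force'],1))
E
python3 -c "
from h import *
go([.218,.6,.26],.174);go([.25,.40,.26],.174)"
```

```text
t 0.1 shift [-0.273 -0.865 -0.296] turn [-0.0003 -0.0001 -0.0763] pos [0.218  0.6907 0.2302] F [ 1.1  0.5 -0.2]
t 0.1 shift [-1.18  -2.676 -0.292] turn [-0.0003 -0.0001 -0.0763] pos [0.218  0.6907 0.2302] F [ 1.1  0.5 -0.2]
```

```bash
python3 -m pendant '[[[-0.35,-1,-0.3],[0,0,-0.024]],[[-0.35,-1,-0.3],[0,0,-0.048]],[[-0.35,-1,-0.3],[0,0,-0.0763]],[[-0.35,-1,-0.3],[0,0,-0.0763]]]' 40
python3 -c "
from h import *
go([.25,.485,.26],.174)"
```

```text
clock: 0.5
ee_pos: [0.2224, 0.5831, 0.2618]
orientation: [0.0, -0.086, 0.996, -0.0]
ft_force: [0.7, 0.4, -0.2]
width: 0.0403
t 0.5 shift [-0.103 -1.014  0.018] turn [-0.0001  0.     -0.0002] pos [0.2224 0.5831 0.2618] F [ 0.7  0.4 -0.2]
```

```bash
python3 -m pendant '[[[-0.4,-1,0],[0,0,0]],[[-0.4,-1,0],[0,0,0]],[[-0.4,-1,0],[0,0,0]]]'; python3 -m pendant '[[[-0.75,-1,0],[0,0,0]],[[-0.75,-1,0],[0,0,0]],[[-0.75,-1,0],[0,0,0]]]'
python3 -m pendant '[[[-0.75,-1,0],[0,0,0]],[[-0.75,-1,0],[0,0,0]],[[-0.75,-1,0],[0,0,0]]]'
python3 -m pendant '[[[-0.75,-1,0],[0,0,0]],[[-0.75,-1,0],[0,0,0]],[[-0.75,-1,0],[0,0,0]]]'
python3 -c "
from h import *
go([.591,-.062,.2],.174)"
```

```text
clock: 0.8
ee_pos: [0.2825, 0.4886, 0.2604]
orientation: [0.001, -0.082, 0.997, -0.003]
ft_force: [-0.0, -0.9, -0.7]
width: 0.0401
clock: 1.1
ee_pos: [0.373, 0.4061, 0.2609]
orientation: [0.001, -0.083, 0.997, -0.001]
ft_force: [0.6, 0.1, -0.7]
width: 0.0402
clock: 1.4
ee_pos: [0.4646, 0.3202, 0.261]
orientation: [0.001, -0.083, 0.997, -0.001]
ft_force: [0.8, 0.1, -0.3]
width: 0.0399
clock: 1.7
ee_pos: [0.556, 0.2341, 0.261]
orientation: [0.001, -0.083, 0.997, -0.001]
ft_force: [0.8, -0.6, -0.1]
width: 0.0398
t 1.7 shift [ 0.148 -2.977  0.615] turn [-0.0003  0.0004 -0.0012] pos [0.556  0.2341 0.261 ] F [ 0.8 -0.6 -0.1]
```

```bash
python3 -m pendant '[[[0.05,-1,0],[0,0,0]],[[0.05,-1,0],[0,0,0]],[[0.05,-1,0],[0,0,0]]]'; python3 -m pendant '[[[0.05,-1,0],[0,0,0]],[[0.05,-1,0],[0,0,0]],[[0.05,-1,0],[0,0,0]]]'
python3 -m pendant '[[[0.05,-1,0.6],[0,0,0]],[[0.05,-1,0.6],[0,0,0]],[[0.05,-1,0.6],[0,0,0]],[[0.05,-1,0.6],[0,0,0]],[[0.05,-1,0.6],[0,0,0]]]'
python3 -c "
from h import *
go([.591,-.062,.1],.174)
print(optics.get_calibration('wrist'))
snap('wrist','w1');snap('top','t1');go([.591,-.062,.1],.174)"
```

```text
clock: 2.0
ee_pos: [0.5662, 0.129, 0.2607]
orientation: [-0.0, -0.08, 0.997, -0.003]
ft_force: [-0.2, 0.4, 0.1]
width: 0.0398
clock: 2.3
ee_pos: [0.5781, 0.0298, 0.2611]
orientation: [0.0, -0.08, 0.997, -0.003]
ft_force: [0.1, -0.2, 0.6]
width: 0.0398
clock: 2.8
ee_pos: [0.5896, -0.0588, 0.2012]
orientation: [0.0, -0.087, 0.996, 0.001]
ft_force: [0.0, 0.5, -0.1]
width: 0.0403
t 2.8 shift [-0.007 -0.035  1.012] turn [0.0002 0.0001 0.    ] pos [ 0.5896 -0.0588  0.2012] F [ 0.   0.5 -0.1]
{'fx': 264.2979543847267, 'fy': 264.2979543847267, 'cx': 254.56961961316628, 'cy': 194.63587604280548, 'hand_eye': array([[ 7.15613069e-05, -9.49767787e-01, -3.12955500e-01,
         7.99164461e-02],
       [ 9.99999965e-01,  1.47745055e-04, -2.19718744e-04,
         1.85709471e-04],
       [ 2.54919413e-04, -3.12955473e-01,  9.49767765e-01,
        -1.42042029e-01],
       [ 0.00000000e+00,  0.00000000e+00,  0.00000000e+00,
         1.00000000e+00]])}
t 2.9 shift [-0.002 -0.045  1.02 ] turn [0.0002 0.0003 0.0004] pos [ 0.5898 -0.0578  0.202 ] F [-0.9  0.6 -0.4]
```

View pics/w1.png

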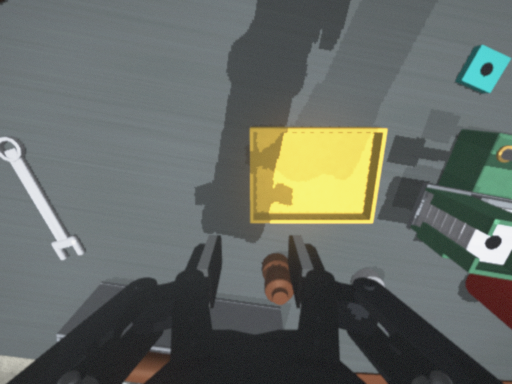

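```bash
cat >> h.py <<'E'
def wray(u,v,zw,s=None):
    s=s or status.state(); q=s['orientation']; R=Ro.from_quat([q[1],q[2],q[3],q[0]]).as_matrix()
    c=optics.get_calibration('wrist');H=np.array(c['hand_eye'])
    d=R@H[:3,:3]@np.array([(u-c['cx'])/c['fx'],(v-c['cy'])/c['fy'],1]); o=R@H[:3,3]+np.array(s['ee_pos'])
    return o+d*(zw-o[2])/d[2]
E
python3 -c "
from h import *
for u,v in [(249,127),(387,127),(375,223),(250,223)]: print(wray(u,v,.028).round(4))
for u,v in [(487,70)]: print(wray(u,v,.012).round(4))
"
```

```text
[ 0.5337 -0.0741  0.028 ]
[0.5055 0.0837 0.028 ]
[0.6248 0.1086 0.028 ]
[ 0.6534 -0.0522  0.028 ]
[0.4244 0.1833 0.012 ]
```

```bash
python3 -m pendant '[[[-0.03,-0.04,0.5],[0,0,0]],[[-0.03,-0.04,1],[0,0,0]],[[-0.03,-0.04,1],[0,0,0]],[[-0.03,-0.04,1],[0,0,0]]]'; python3 -m pendant '[[[0,0,0.4],[0,0,0]],[[0,0,0.7],[0,0,0]],[[0,0,0.87],[0,0,0]],[[0,0,0.87],[0,0,0]],[[0,0,0.87],[0,0,0]]]'
python3 -c "
from h import *
go([.593,-.061,.014],.174);snap('wrist','w2')"
```

```text
clock: 3.3
ee_pos: [0.5925, -0.0625, 0.1017]
orientation: [-0.0, -0.088, 0.996, 0.0]
ft_force: [0.4, -0.2, -0.2]
width: 0.0404
clock: 3.8
ee_pos: [0.5948, -0.0639, 0.0171]
orientation: [0.002, -0.087, 0.996, -0.0]
ft_force: [0.8, 0.4, 0.3]
width: 0.0404
t 3.8 shift [0.013 0.032 0.031] turn [-0.0001  0.0008  0.    ] pos [ 0.5948 -0.0639  0.0171] F [0.8 0.4 0.3]
```

View pics/w2.png

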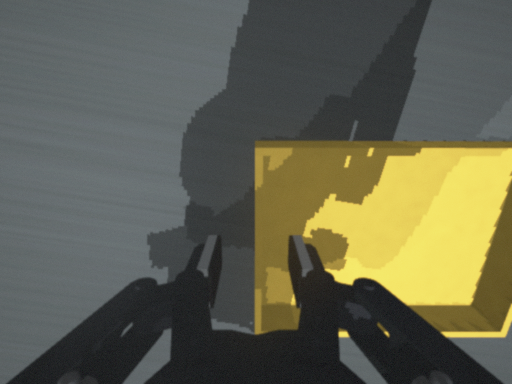

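```bash
python3 -m pendant '[[[0,0.03,0],[0,0,0]],[[0,0.03,0],[0,0,0]],[[0,0.03,0],[0,0,0]],[[0,0.03,0],[0,0,0]],[[0,0.03,0],[0,0,0]],[[0,0.03,0],[0,0,0]],[[0,0.03,0],[0,0,0]],[[0,0.03,0],[0,0,0]]]' 0
python3 -c "
from h import *
go([.581,.027,.0165],0)"
```

```text
clock: 4.65
ee_pos: [0.5928, -0.0611, 0.0158]
orientation: [0.001, -0.087, 0.996, 0.0]
ft_force: [-1.3, 0.4, 7.7]
width: 0.0019
t 4.65 shift [-0.036  0.888 -0.007] turn [0.     0.0003 0.0276] pos [ 0.5928 -0.0611  0.0158] F [-1.3  0.4  7.7]
```

```bash
python3 -m pendant '[[[0,0,0],[0,0,0]],[[0,0,0],[0,0,0]],[[0,0,0],[0,0,0]]]';python3 -c "
from h import *
snap('wrist','w3')"
```

```text
clock: 4.95
ee_pos: [0.5928, -0.0611, 0.0158]
orientation: [0.001, -0.087, 0.996, -0.0]
ft_force: [-0.5, 0.5, 7.7]
width: 0.0024
```

View pics/w3.png

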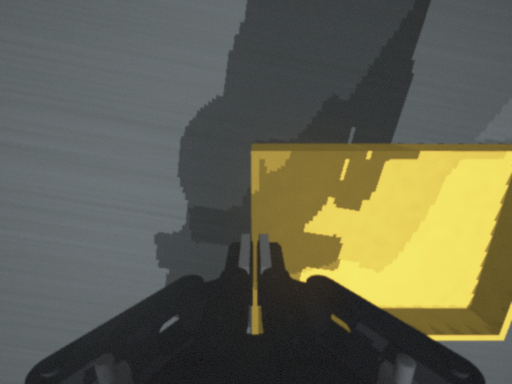

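```bash
python3 -m pendant '[[[0,0.05,-0.01],[0,0,0.002]],[[0,0.12,-0.01],[0,0,0.005]],[[0,0.2,-0.01],[0,0,0.008]],[[-0.01,0.3,-0.01],[0,0,0.011]],[[-0.02,0.4,-0.01],[0,0,0.014]],[[-0.02,0.5,-0.01],[0,0,0.017]],[[-0.03,0.6,-0.01],[0,0,0.02]],[[-0.04,0.7,-0.01],[0,0,0.024]],[[-0.04,0.78,-0.01],[0,0,0.0276]],[[-0.04,0.83,-0.01],[0,0,0.0276]],[[-0.04,0.83,-0.01],[0,0,0.0276]],[[-0.04,0.83,-0.01],[0,0,0.0276]]]'
python3 -c "
from h import *
snap('top','t4');snap('wrist','w4');go([.581,.03,.0165],0)
b=cv2.imread('pics/t4.png');cv2.imwrite('pics/t4z.png',cv2.resize(b[140:260,140:280],None,fx=5,fy=5,interpolation=cv2.INTER_CUBIC))"
```

```text
clock: 6.2
ee_pos: [0.5819, 0.0226, 0.0157]
orientation: [0.001, 0.0, 1.0, 0.0]
ft_force: [-0.6, -2.7, 6.3]
width: 0.002
t 6.3 shift [ 0.009  0.073 -0.007] turn [ 0.0001  0.0002 -0.    ] pos [0.5819 0.0227 0.0158] F [ 0.  -1.6  5.2]
```

View pics/t4z.png

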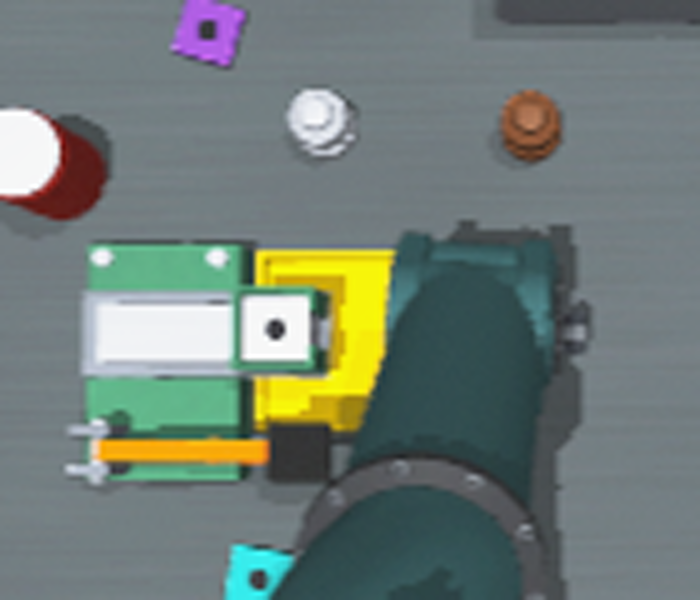

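View pics/w4.png

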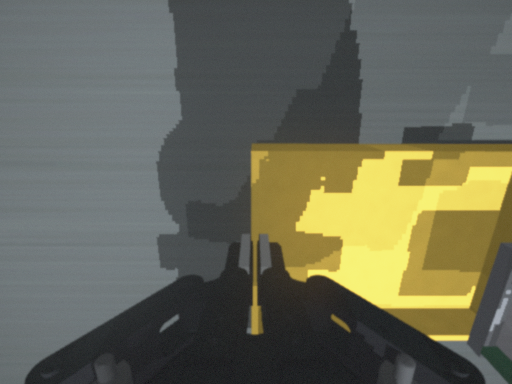

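```bash
python3 -m pendant '[[[0,0.02,0],[0,0,0]],[[0,0.04,0],[0,0,0]],[[0,0.04,0],[0,0,0]]]'; python3 -m pendant '[[[0,0.01,0],[0,0,0]],[[0,0.02,0],[0,0,0]],[[0,0.02,0],[0,0,0]]]'
```

```text
clock: 6.6
ee_pos: [0.5819, 0.0252, 0.0157]
orientation: [0.001, 0.0, 1.0, -0.0]
ft_force: [-0.9, -3.5, 5.5]
width: 0.0021
clock: 6.9
ee_pos: [0.5819, 0.0267, 0.0158]
orientation: [0.001, 0.001, 1.0, -0.001]
ft_force: [0.5, -5.4, 5.7]
width: 0.0019
```

```bash
python3 -m pendant '[[[0,0.01,0],[0,0,0]],[[0,0.03,0],[0,0,0]],[[0,0.03,0],[0,0,0]],[[0,0.03,0],[0,0,0]]]'; python3 -m pendant '[[[0,0.01,0],[0,0,0]],[[0,0.02,0],[0,0,0]],[[0,0.02,0],[0,0,0]]]'
```

```text
clock: 7.3
ee_pos: [0.5818, 0.029, 0.0158]
orientation: [0.001, 0.001, 1.0, -0.001]
ft_force: [0.2, -5.5, 4.7]
width: 0.0021
clock: 7.6
ee_pos: [0.5818, 0.0291, 0.0158]
orientation: [0.001, 0.002, 1.0, -0.002]
ft_force: [-0.1, -8.3, 4.9]
width: 0.002
```

```bash
python3 -m pendant '[[[0,0,0],[0,0,0]],[[0,0,0],[0,0,0]],[[0,-0.02,0],[0,0,0]],[[0,-0.02,0],[0,0,0]],[[0,-0.02,0],[0,0,0]]]' 30; python3 -m pendant '[[[0,0,-0.2],[0,0,0]],[[0,0,-0.6],[0,0,0]],[[0,0,-1],[0,0,0]],[[0,0,-1],[0,0,0]]]';  python3 -m pendant '[[[0,0,-0.5],[0,0,0]],[[0.3,0,-1],[0,0,0]],[[0.8,0,-1],[0,0,0]],[[0.8,0,-1],[0,0,0]],[[0.8,0,-1],[0,0,0]]]' 0
python3 -c "
from h import *
snap('top','t5');snap('wrist','w5');snap('scene','s5');go([.503,.133,.20],0)
for n,r in(('t5',(140,260,140,280)),('s5',(160,290,210,360))):
  b=cv2.imread(f'pics/{n}.png');cv2.imwrite(f'pics/{n}z.png',cv2.resize(b[r[0]:r[1],r[2]:r[3]],None,fx=4.5,fy=4.5,interpolation=cv2.INTER_CUBIC))"
```

```text
clock: 8.1
ee_pos: [0.5813, 0.0309, 0.0152]
orientation: [-0.0, -0.0, 1.0, 0.0]
ft_force: [-0.1, 0.9, -0.2]
width: 0.0298
clock: 8.5
ee_pos: [0.5853, 0.0305, 0.1202]
orientation: [0.005, -0.0, 1.0, 0.001]
ft_force: [0.4, -0.2, 0.0]
width: 0.0299
clock: 9.0
ee_pos: [0.4992, 0.0303, 0.215]
orientation: [-0.001, -0.0, 1.0, 0.0]
ft_force: [-0.1, -0.0, -0.4]
width: -0.0002
t 9.15 shift [-0.003  1.026  0.149] turn [-0.      0.0001  0.0001] pos [0.5027 0.0304 0.2149] F [ 0.6 -0.2  0.1]
```

View pics/t5z.png

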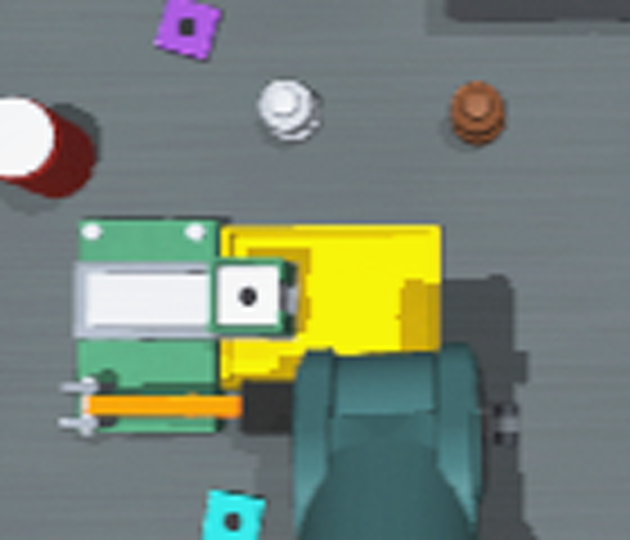

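View pics/w5.png

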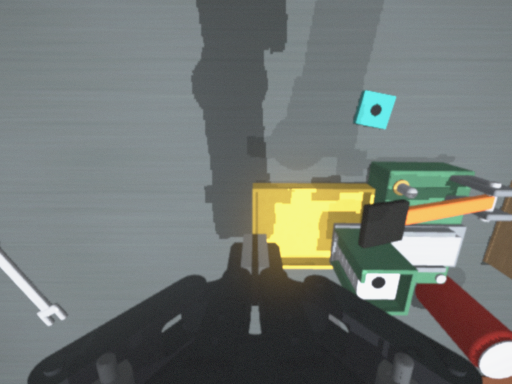

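View pics/s5z.png

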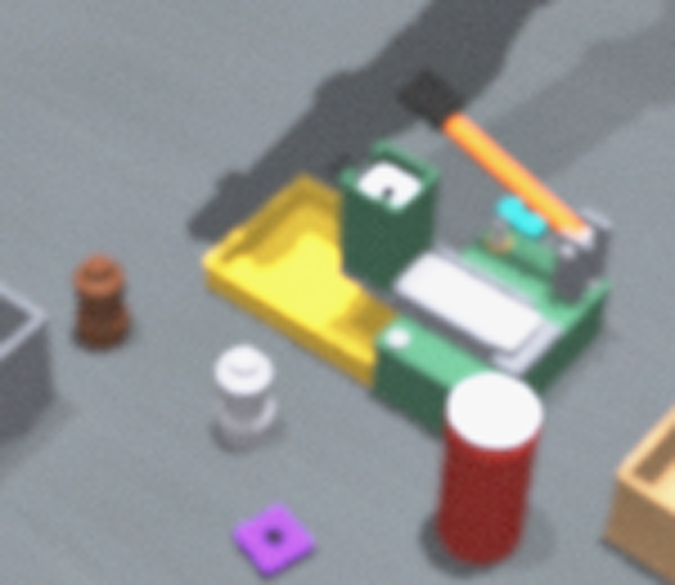

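```bash
python3 -m pendant '[[[0,0.4,0],[0,0,0]],[[0,0.8,0],[0,0,0]],[[0,1,0],[0,0,0]],[[0,1,0],[0,0,0]],[[0,1,0.15],[0,0,0]],[[0,1,0.15],[0,0,0]],[[0,1,0.15],[0,0,0]]]'
python3 -c "
from h import *
go([.504,.132,.17],0);snap('wrist','w6')
for u,v in [(361,207),(406,200),(411,237),(362,248)]: print(wray(u,v,.165,dict(ee_pos=[.5027,.0304,.2149],orientation=[0,0,1,0])).round(4))"
```

```text
clock: 9.85
ee_pos: [0.5018, 0.129, 0.1999]
orientation: [-0.0, 0.001, 1.0, -0.001]
ft_force: [-0.2, 0.3, 0.9]
width: -0.0
t 9.85 shift [-0.023  0.031  0.298] turn [-0.0002 -0.0002 -0.0002] pos [0.5018 0.129  0.1999] F [-0.2  0.3  0.9]
[0.4961 0.1133 0.165 ]
[0.4903 0.1472 0.165 ]
[0.522  0.1569 0.165 ]
[0.532  0.1186 0.165 ]
```

View pics/w6.png

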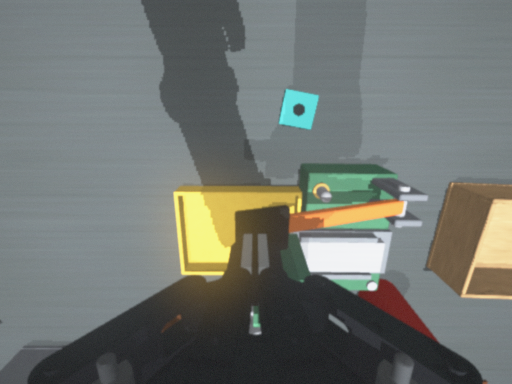

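```bash
python3 -m pendant '[[[-0.02,0.03,0.15],[0,0,0]],[[-0.02,0.03,0.25],[0,0,0]],[[-0.02,0.03,0.32],[0,0,0]],[[-0.02,0.03,0.37],[0,0,0]],[[-0.02,0.02,0.42],[0,0,0]],[[-0.02,0.01,0.47],[0,0,0]],[[-0.02,0,0.52],[0,0,0]],[[-0.02,0,0.52],[0,0,0]]]'
python3 -c "
from h import *
go([.504,.127,.146],0)"
```

```text
clock: 10.7
ee_pos: [0.5041, 0.1286, 0.1488]
orientation: [0.0, 0.001, 1.0, -0.001]
ft_force: [-0.5, -2.2, 5.0]
width: 0.0002
t 10.7 shift [ 0.001 -0.016  0.028] turn [-0.0002  0.0001 -0.0002] pos [0.5041 0.1286 0.1488] F [-0.5 -2.2  5. ]
```

```bash
python3 -m pendant '[[[0,-0.01,0.06],[0,0,0]],[[0,-0.02,0.12],[0,0,0]],[[0,-0.04,0.18],[0,0,0]],[[0,-0.05,0.24],[0,0,0]],[[0,-0.06,0.3],[0,0,0]],[[0,-0.06,0.35],[0,0,0]],[[0,-0.07,0.39],[0,0,0]]]'
python3 -m pendant '[[[0,0,0.02],[0,0,0]],[[0,0,0.04],[0,0,0]],[[0,0,0.04],[0,0,0]]]'
```

```text
clock: 11.4
ee_pos: [0.5043, 0.1226, 0.1101]
orientation: [0.001, 0.0, 1.0, 0.0]
ft_force: [-2.3, 0.1, 8.6]
width: -0.0002
clock: 11.7
ee_pos: [0.5043, 0.1226, 0.1061]
orientation: [0.001, 0.0, 1.0, -0.0]
ft_force: [-1.3, -2.4, 8.1]
width: 0.0002
```

```bash
for i in 1; do :; done; python3 -m pendant '[[[0,0,0.02],[0,0,0]],[[0,0,0.04],[0,0,0]],[[0,0,0.04],[0,0,0]]]'
python3 -m pendant '[[[0,0,0.02],[0,0,0]],[[0,0,0.03],[0,0,0]],[[0,0,0.03],[0,0,0]]]'
python3 -m pendant '[[[0,0,0.02],[0,0,0]],[[0,0,0.03],[0,0,0]],[[0,0,0.03],[0,0,0]]]'
```

```text
clock: 12.0
ee_pos: [0.5043, 0.1226, 0.1021]
orientation: [0.001, 0.0, 1.0, 0.0]
ft_force: [-1.1, -1.4, 7.9]
width: 0.0003
clock: 12.3
ee_pos: [0.5043, 0.1227, 0.0992]
orientation: [0.001, 0.0, 1.0, 0.0]
ft_force: [-1.6, -1.4, 7.4]
width: -0.0001
clock: 12.6
ee_pos: [0.5042, 0.1228, 0.0962]
orientation: [0.001, 0.0, 1.0, 0.0]
ft_force: [-0.2, -0.2, 7.5]
width: -0.0002
```

```bash
python3 -m pendant '[[[0,0,0.02],[0,0,0]],[[0,0,0.03],[0,0,0]],[[0,0,0.03],[0,0,0]]]'
python3 -m pendant '[[[0,0,0.02],[0,0,0]],[[0,0,0.02],[0,0,0]]]'
python3 -m pendant '[[[0,0,0.02],[0,0,0]],[[0,0,0.02],[0,0,0]]]'
```

```text
clock: 12.9
ee_pos: [0.5043, 0.123, 0.0933]
orientation: [0.001, 0.0, 1.0, 0.0]
ft_force: [-0.8, -0.0, 7.4]
width: 0.0002
clock: 13.1
ee_pos: [0.5043, 0.1231, 0.0913]
orientation: [0.001, 0.0, 1.0, 0.0]
ft_force: [-0.3, -0.8, 7.1]
width: -0.0001
clock: 13.3
ee_pos: [0.5043, 0.1234, 0.0893]
orientation: [0.001, 0.0, 1.0, 0.0]
ft_force: [-1.0, 0.2, 7.5]
width: 0.0001
```

```bash

python3 -m pendant '[[[0,0,0.02],[0,0,0]],[[0,0,0.02],[0,0,0]]]'
python3 -m pendant '[[[0,0,0.02],[0,0,0]],[[0,0,0.02],[0,0,0]]]'
```

```text
clock: 13.5
ee_pos: [0.5043, 0.1235, 0.0873]
orientation: [0.001, -0.0, 1.0, 0.001]
ft_force: [-1.4, 0.2, 8.0]
width: -0.0
clock: 13.7
ee_pos: [0.5043, 0.1238, 0.0853]
orientation: [0.001, -0.0, 1.0, 0.001]
ft_force: [-1.5, 0.2, 7.6]
width: -0.0
```

```bash

python3 -m pendant '[[[0,0,0.02],[0,0,0]],[[0,0,0.02],[0,0,0]]]'
python3 -m pendant '[[[0,0,0.01],[0,0,0]],[[0,0,0.02],[0,0,0]]]'
```

```text
clock: 13.9
ee_pos: [0.5043, 0.124, 0.0837]
orientation: [0.001, -0.0, 1.0, 0.001]
ft_force: [-2.2, 0.1, 12.8]
width: -0.0001
clock: 14.1
ee_pos: [0.5044, 0.1242, 0.0825]
orientation: [0.001, -0.0, 1.0, 0.001]
ft_force: [-4.4, 0.9, 25.3]
width: -0.0001
```

```bash
python3 -c "
from h import *
snap('wrist','w7');snap('scene','s7');snap('top','t7')
for n,r in(('t7',(140,260,140,280)),('s7',(160,290,210,360))):
  b=cv2.imread(f'pics/{n}.png');cv2.imwrite(f'pics/{n}z.png',cv2.resize(b[r[0]:r[1],r[2]:r[3]],None,fx=4.5,fy=4.5,interpolation=cv2.INTER_CUBIC))"
```

```text
(no output)
```

View pics/w7.png

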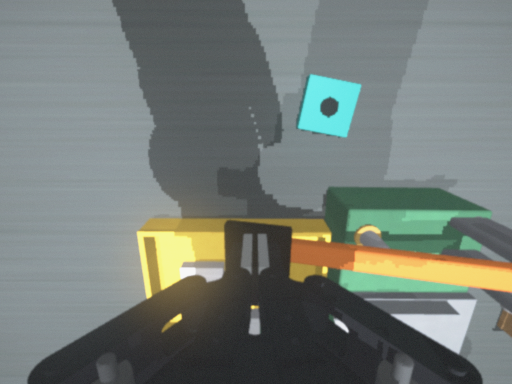

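View pics/s7z.png

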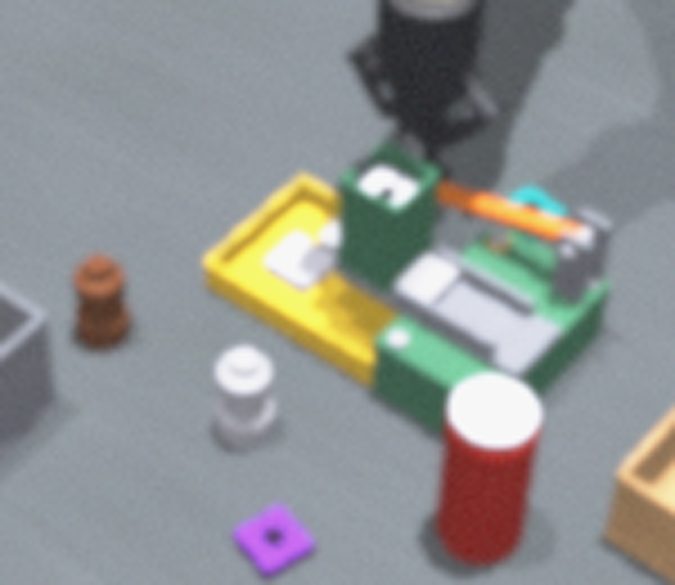

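```bash

python3 -m pendant '[[[0,0,-0.1],[0,0,0]],[[0,0,-0.2],[0,0,0]],[[0,0,-0.3],[0,0,0]],[[0,0.02,-0.4],[0,0,0]],[[0,0.03,-0.5],[0,0,0]],[[0,0.05,-0.6],[0,0,0]],[[0,0.07,-0.7],[0,0,0]],[[0,0.08,-0.8],[0,0,0]],[[0,0.08,-0.9],[0,0,0]],[[0,0.08,-1],[0,0,0]],[[0,0.08,-1],[0,0,0]],[[0,0.08,-1],[0,0,0]]]'
python3 -c "
from h import *
go([.504,.132,.18],0)
snap('wrist','w8');snap('scene','s8')
b=cv2.imread('pics/s8.png');cv2.imwrite('pics/s8z.png',cv2.resize(b[160:290,210:360],None,fx=4.5,fy=4.5,interpolation=cv2.INTER_CUBIC))"
```

```text
clock: 15.45
ee_pos: [0.5029, 0.1306, 0.1802]
orientation: [-0.0, 0.0, 1.0, -0.0]
ft_force: [-0.4, -0.0, -0.3]
width: 0.0001
t 15.45 shift [-0.011  0.014  0.002] turn [-0.0001 -0.0001 -0.    ] pos [0.5029 0.1306 0.1802] F [-0.4 -0.  -0.3]
```

View pics/w8.png

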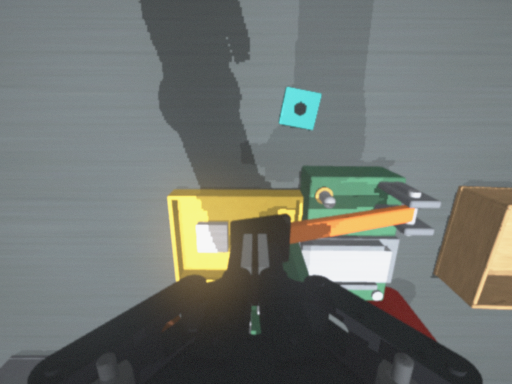

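View pics/s8z.png

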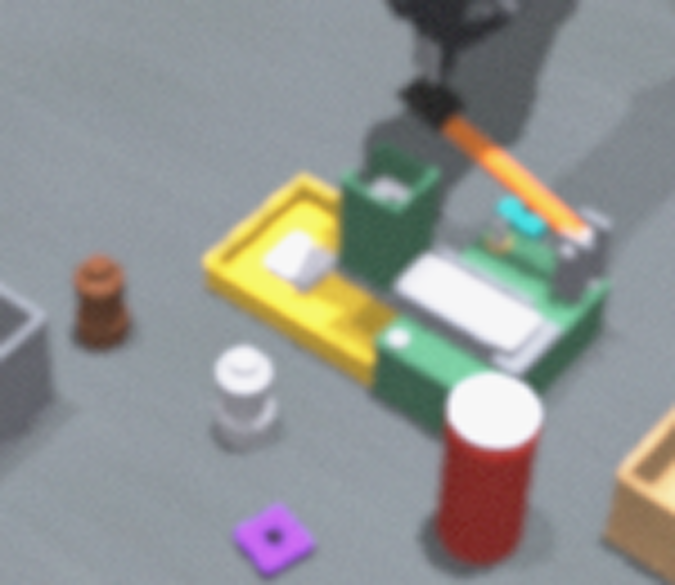

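```bash

python3 -m pendant '[[[-0.01,0.01,0.08],[0,0,0]],[[-0.01,0.01,0.16],[0,0,0]],[[-0.01,0,0.24],[0,0,0]],[[-0.01,-0.02,0.32],[0,0,0]],[[-0.01,-0.03,0.4],[0,0,0]],[[-0.01,-0.05,0.48],[0,0,0]],[[-0.01,-0.06,0.56],[0,0,0]],[[-0.01,-0.07,0.64],[0,0,0]],[[-0.01,-0.08,0.72],[0,0,0]],[[-0.01,-0.08,0.78],[0,0,0]],[[-0.01,-0.08,0.84],[0,0,0]],[[-0.01,-0.08,0.89],[0,0,0]],[[-0.01,-0.08,0.92],[0,0,0]],[[-0.01,-0.08,0.94],[0,0,0]]]'
python3 -m pendant '[[[0,0,0.02],[0,0,0]],[[0,0,0.03],[0,0,0]],[[0,0,0.04],[0,0,0]],[[0,0,0.04],[0,0,0]]]'
```

```text
clock: 16.95
ee_pos: [0.505, 0.123, 0.0861]
orientation: [0.0, 0.0, 1.0, 0.0]
ft_force: [-1.1, 0.6, 9.1]
width: -0.0003
clock: 17.35
ee_pos: [0.5051, 0.1234, 0.083]
orientation: [0.0, -0.0, 1.0, 0.0]
ft_force: [-2.5, -0.6, 16.2]
width: 0.0003
```

```bash

python3 -m pendant '[[[0,0,0.01],[0,0,0]],[[0,0,0.01],[0,0,0]]]'
python3 -c "
from h import *
snap('scene','s9')
b=cv2.imread('pics/s9.png');cv2.imwrite('pics/s9z.png',cv2.resize(b[160:290,210:360],None,fx=4.5,fy=4.5,interpolation=cv2.INTER_CUBIC))"
```

```text
clock: 17.55
ee_pos: [0.5051, 0.1235, 0.0825]
orientation: [0.0, 0.0, 1.0, 0.001]
ft_force: [-2.9, 0.1, 20.4]
width: 0.0001
```

View pics/s9z.png

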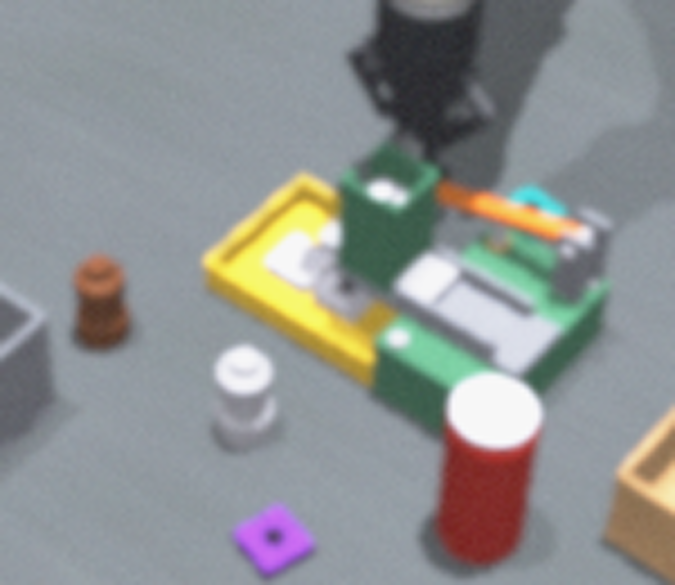

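```bash

python3 -m pendant '[[[0,0,-0.1],[0,0,0]],[[0,0,-0.2],[0,0,0]],[[0,0,-0.3],[0,0,0]],[[0,0.02,-0.4],[0,0,0]],[[0,0.03,-0.5],[0,0,0]],[[0,0.05,-0.6],[0,0,0]],[[0,0.07,-0.7],[0,0,0]],[[0,0.08,-0.8],[0,0,0]],[[0,0.08,-0.9],[0,0,0]],[[0,0.08,-1],[0,0,0]],[[0,0.08,-1],[0,0,0]],[[0,0.08,-1],[0,0,0]]]'
python3 -c "
from h import *
go([.504,.132,.18],0)
snap('scene','s10')
b=cv2.imread('pics/s10.png');cv2.imwrite('pics/s10z.png',cv2.resize(b[160:290,210:360],None,fx=4.5,fy=4.5,interpolation=cv2.INTER_CUBIC))"
```

```text
clock: 18.8
ee_pos: [0.504, 0.1307, 0.1812]
orientation: [-0.0, 0.0, 1.0, -0.0]
ft_force: [-0.2, 1.3, -0.7]
width: -0.0005
t 18.8 shift [-0.     0.013  0.012] turn [-0.0001 -0.0001 -0.    ] pos [0.504  0.1307 0.1812] F [-0.2  1.3 -0.7]
```

View pics/s10z.png

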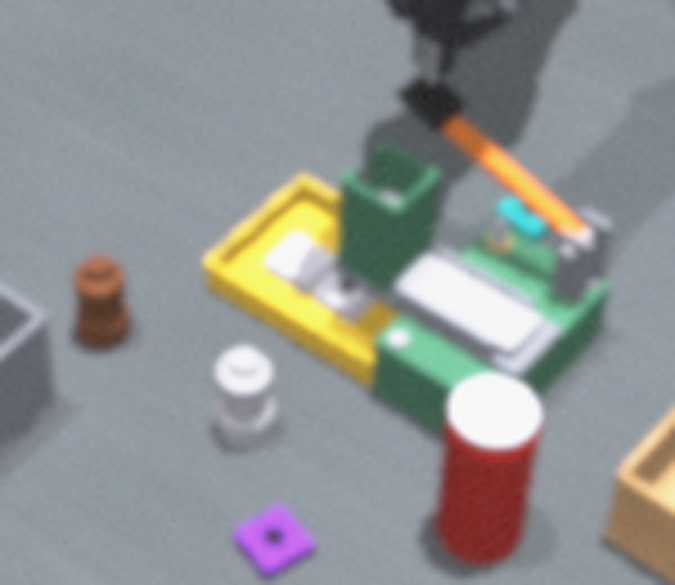

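Two plates are in the tray, the lever is up and the stack has settled. Third press, with the same profile (commanded z is about 1 mm higher now).

```bash

python3 -m pendant '[[[0,0.01,0.08],[0,0,0]],[[0,0.01,0.16],[0,0,0]],[[0,0,0.24],[0,0,0]],[[0,-0.02,0.32],[0,0,0]],[[0,-0.03,0.4],[0,0,0]],[[0,-0.05,0.48],[0,0,0]],[[0,-0.06,0.56],[0,0,0]],[[0,-0.07,0.64],[0,0,0]],[[0,-0.08,0.72],[0,0,0]],[[0,-0.08,0.78],[0,0,0]],[[0,-0.08,0.84],[0,0,0]],[[0,-0.08,0.89],[0,0,0]],[[0,-0.08,0.92],[0,0,0]],[[0,-0.08,0.94],[0,0,0]]]'
python3 -m pendant '[[[0,0,0.02],[0,0,0]],[[0,0,0.03],[0,0,0]],[[0,0,0.04],[0,0,0]],[[0,0,0.04],[0,0,0]]]'
python3 -m pendant '[[[0,0,0.01],[0,0,0]],[[0,0,0.01],[0,0,0]]]'
python3 -c "
from h import *
snap('scene','s11')
b=cv2.imread('pics/s11.png');cv2.imwrite('pics/s11z.png',cv2.resize(b[160:290,210:360],None,fx=4.5,fy=4.5,interpolation=cv2.INTER_CUBIC))"
```

```text
clock: 20.25
ee_pos: [0.5048, 0.1232, 0.087]
orientation: [0.0, 0.0, 1.0, 0.0]
ft_force: [-0.9, 0.6, 9.0]
width: -0.0001
clock: 20.65
ee_pos: [0.5048, 0.1237, 0.0836]
orientation: [0.0, -0.0, 1.0, 0.0]
ft_force: [-2.3, 0.7, 12.0]
width: -0.0002
clock: 20.85
ee_pos: [0.5048, 0.1237, 0.083]
orientation: [0.0, -0.0, 1.0, 0.001]
ft_force: [-1.7, -0.4, 16.2]
width: -0.0002
```

View pics/s11z.png

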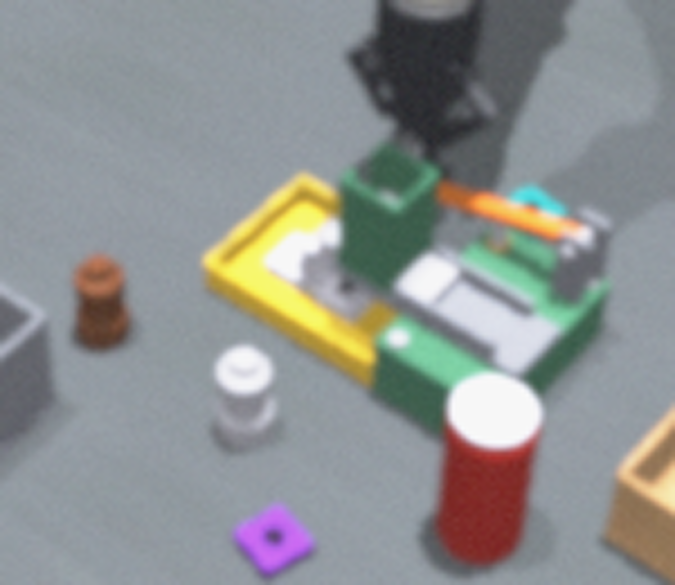

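```bash

python3 -m pendant '[[[0,0,0.01],[0,0,0]],[[0,0,0.01],[0,0,0]],[[0,0,0.01],[0,0,0]]]'
python3 -c "
from h import *
snap('wrist','w11')"
```

```text
clock: 21.2
ee_pos: [0.5049, 0.1238, 0.0825]
orientation: [0.0, -0.0, 1.0, 0.001]
ft_force: [-3.3, -0.5, 21.0]
width: -0.0002
```

View pics/w11.png

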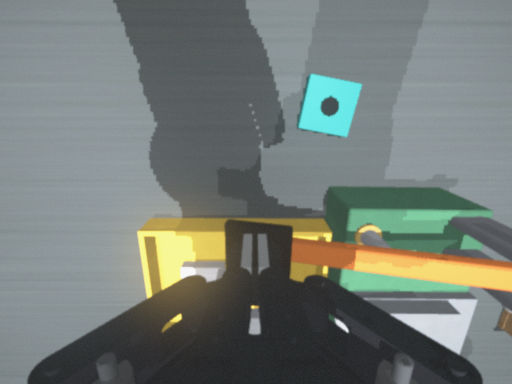

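```bash

python3 -m pendant '[[[0,0,-0.1],[0,0,0]],[[0,0,-0.2],[0,0,0]],[[0,0,-0.3],[0,0,0]],[[0,0.02,-0.4],[0,0,0]],[[0,0.03,-0.5],[0,0,0]],[[0,0.05,-0.6],[0,0,0]],[[0,0.07,-0.7],[0,0,0]],[[0,0.08,-0.8],[0,0,0]],[[0,0.08,-0.9],[0,0,0]],[[0,0.08,-1],[0,0,0]],[[0,0.08,-1],[0,0,0]],[[0,0.08,-1],[0,0,0]]]'
python3 -m pendant '[[[0,0,-0.3],[0,0,0]],[[0,0,-0.6],[0,0,0]],[[0,-0.5,-0.6],[0,0,0]],[[0,-1,-0.6],[0,0,0]],[[0,-1,-0.6],[0,0,0]]]'
python3 -m pendant '[[[0,-0.5,0],[0,0,0]],[[0,-1,0],[0,0,0]],[[0,-1,0],[0,0,0]],[[0,-1,0],[0,0,0]]]'
python3 -c "
from h import *
snap('wrist','w12');snap('top','t12');snap('scene','s12')
for n,r in(('t12',(140,260,140,280)),('s12',(160,290,210,360))):
  b=cv2.imread(f'pics/{n}.png');cv2.imwrite(f'pics/{n}z.png',cv2.resize(b[r[0]:r[1],r[2]:r[3]],None,fx=4.5,fy=4.5,interpolation=cv2.INTER_CUBIC))"
```

```text
clock: 22.45
ee_pos: [0.504, 0.1306, 0.1812]
orientation: [-0.0, 0.0, 1.0, -0.0]
ft_force: [0.2, -0.2, -0.5]
width: -0.0002
clock: 22.95
ee_pos: [0.5032, 0.0226, 0.241]
orientation: [-0.001, 0.006, 1.0, -0.002]
ft_force: [-0.4, -0.2, -0.7]
width: 0.0
clock: 23.35
ee_pos: [0.5036, -0.0703, 0.2406]
orientation: [-0.001, 0.002, 1.0, -0.0]
ft_force: [0.3, 1.0, -0.4]
width: -0.0001
```

View pics/w12.png

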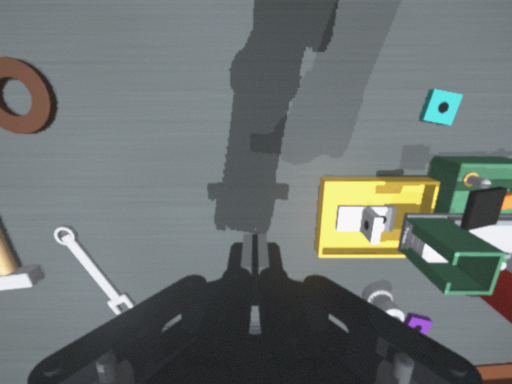

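View pics/t12z.png

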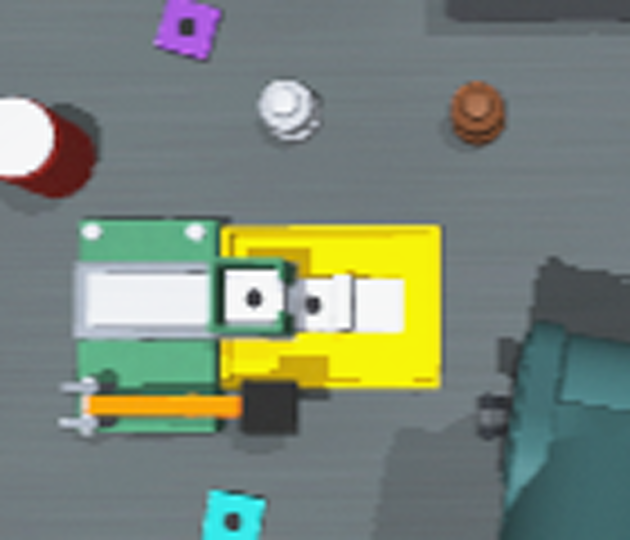

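View pics/s12z.png

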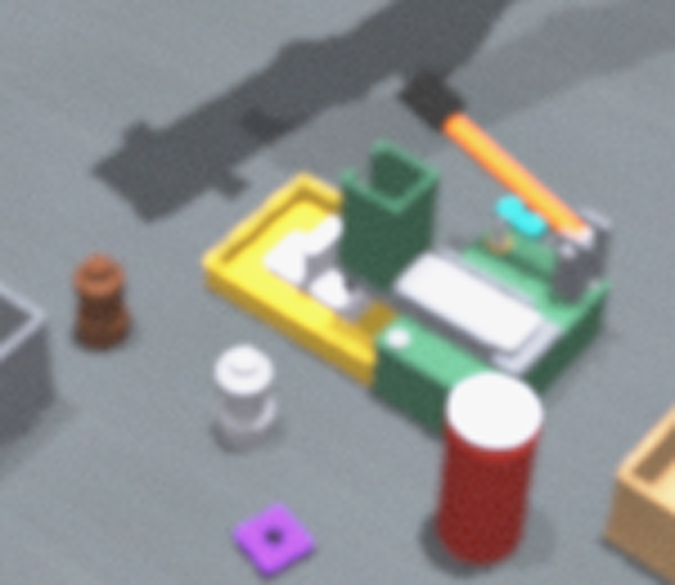

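```bash
python3 -c "
from h import *
b=cv2.imread('pics/w12.png');cv2.imwrite('pics/w12z.png',cv2.resize(b[165:300,310:512],None,fx=3.9,fy=3.9,interpolation=cv2.INTER_CUBIC))"
```

```text
(no output)
```

View pics/w12z.png

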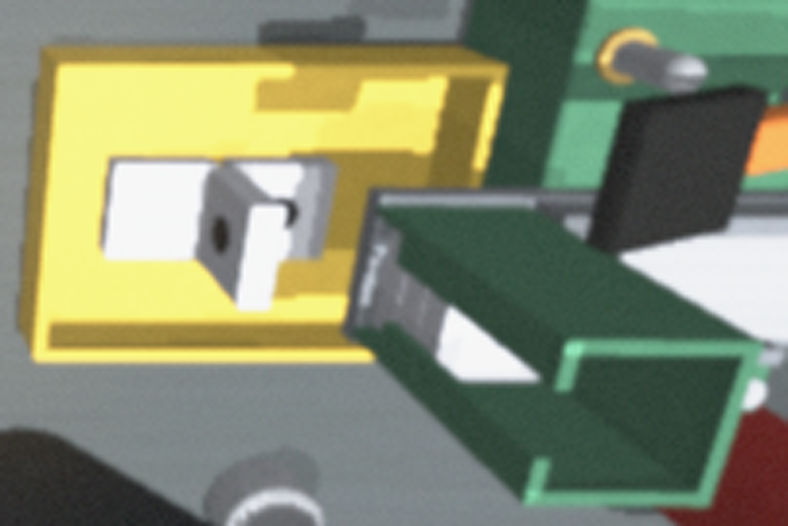

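```bash
python3 -c "
from h import *
s=status.state()
for z in (.03,.04,.05,.06,.07):
  print(z,ray('top',139.9+346/4.5,139.9+302/4.5,z)[:2].round(4),wray(310+261/3.9,165+254/3.9,z,s)[:2].round(4), proj('scene',ray('top',139.9+346/4.5,139.9+302/4.5,z)).round(1))
print(((np.array([325,235])/4.5)+[210,160]))
"
```

```text
0.03 [0.5822 0.0941] [0.5947 0.1134] [281.4 216.4]
0.04 [0.5817 0.0932] [0.5899 0.1083] [281.3 214.2]
0.05 [0.5813 0.0923] [0.5851 0.1032] [281.3 212. ]
0.06 [0.5808 0.0915] [0.5802 0.0981] [281.2 209.7]
0.07 [0.5803 0.0906] [0.5754 0.093 ] [281.2 207.4]
[282.22222222 212.22222222]
```

```bash
python3 -m pendant '[[[0,0,0],[0,0,0]],[[0,0,0],[0,0,0]],[[0,0,0],[0,0,0]],[[0,0,0],[0,0,0]],[[0,0,0],[0,0,0]]]'; python3 -c "
from h import *
a=cv2.imread('pics/t12.png').astype(int);b=snap('top','t13')[:,:,::-1].astype(int)
print(abs(a-b)[195:220,188:240].max())
o=cv2.imread('pics/t0.png').astype(int)
d=(abs(b-o).max(2)>40).astype('uint8');n,l,st,c=cv2.connectedComponentsWithStats(d);print([(x.tolist(),c[i].round(0)) for i,x in enumerate(st) if 8<x[4]<100000])
"
```

```text
clock: 24.0
ee_pos: [0.5045, -0.0687, 0.2413]
orientation: [0.0, -0.0, 1.0, 0.0]
ft_force: [-0.1, -0.9, 0.1]
width: -0.0001
9
[([189, 187, 108, 197, 8967], array([258., 275.])), ([188, 199, 14, 14, 55], array([192., 205.])), ([193, 204, 6, 5, 16], array([195., 206.])), ([21, 289, 177, 63, 4210], array([115., 315.])), ([0, 341, 12, 17, 139], array([  4., 348.])), ([217, 354, 19, 22, 128], array([224., 366.])), ([215, 362, 6, 7, 13], array([217., 365.])), ([230, 372, 35, 12, 135], array([250., 378.]))]
```

Nothing moves between the two frames, and only the tray, the stack, the arm and its shadow differ from the first picture.

```bash
python3 -c "
from rig import manip
print(manip.sign_off())"
```

```text
the job is handed in; nothing more can be done
None
```

I slid the tray home under the mouth and drew three plates into it with three full presses of the lever. The job was handed in at about 24 s of the 72 s allowed; sign-off gives no verdict.

- **Tray:** I gripped its outer wall, turned it about 10° to square it up, and pushed until it stopped against the foot at about 8 N. In the last top view it sits flush, square and roughly centred.
- **Presses:** Each went down until the force rose sharply at a TCP height of about 82.5 mm (peak readings 25, 20 and 21 N). The lever came fully back up each time. I took that rise as the stop bolt; the contact itself can't be seen in the pictures.
- **Last checks:**
  - Three plates are in the tray and three remain in the shaft, and the lever is at rest.
  - Two top views about 0.65 s apart show nothing moving around the tray and stack.
  - Against the first top view, no bystander shows any change.
- **Uncertain point:** One of the three plates stands on edge against the others instead of lying flat. I estimate its top edge at about 55–60 mm, so its centre is near 40 mm, under the 50 mm limit. It was still, so I left it.

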